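Hold a freshly lacquered housing in the corner of the inspection nest

ROBOT

A 6-joint arm with a two-finger parallel gripper is mounted at the origin on a cart in front of the work surface, level with it; the furniture and walls round the work are solid. World frame = base frame: x ahead of the robot, y to its left, z up, the work surface at z = 0. Lengths are in mm, angles in rad, forces in N, time in s.
With the tool pointing down it reaches from about 325 to 775 mm from the base axis. Payload 5.5 kg.
Tool frame: the origin (TCP) lies midway between the tips of the shut fingers; the grasp point (between the pads) lies 19 mm behind it; z points along the fingers, y is the line along which they close (so a half turn about z gives the same grasp; the last joint's range is limited). The gripper opens to 88 mm and grips with 3 to 60 N. Pads are 20 mm wide; open, the fingers measure 115 mm over their backs; the gripper's body (75 mm by 178 mm) begins 61 mm behind the grasp point.
Start: joints at [-1.224, 0.091, 1.231, -0, 1.82, -0.057], TCP at [235.75, -551.759, 222.631] pointing down, gripper open.
Joint ranges: [-2.87, 2.87], [-0.86, 2.18], [0.17, 2.46], [-1.51, 4.65], [0.06, 2.69], [-2.65, 2.65]. Speed limits (rad/s): [2.57, 2.57, 3.01, 3.14, 3.14, 3.14].

INTERFACE

Orientations are given as a rotation vector (axis times angle).
In Python, from station import * gives the robot as it stands.
- The arm moves only by the shell command python3 -m handwheel 'ROWS' [FORCE]. ROWS is JSON, a list of rows, each an object of numbers: "dx", "dy", "dz": the shift along the tool's x, y, z in mm; "ax", "ay", "az": the turn, a rotation vector about the tool's x, y, z in rad; "hand": the closure, from -1 (fully open) to 1 (shut). In form: [{"dx": .., "dy": .., "dz": .., "ax": .., "ay": .., "az": .., "hand": ..}, ...]. A call has 1 to 10 rows; each row is the pose to reach, as a shift and turn from the pose commanded when the call began, along the tool's axes at that moment; what a row does not reach only later rows make up. A row lasts 1/10 s, in which the tool goes at most 50 mm and 8.59 degrees, less where a joint would pass 70% of its speed; a pose out of reach is approached as far as the arm can. A call with a gripper value outside its range is refused whole. The fingers move at their own pace and stop on an object; FORCE is the grip in N (left out, the last holds). Time passes only in rows, so rows that repeat a pose let the fingers close. It gives the time, the measured TCP pose, the force, the opening and the grip force at its end, in the units of the state.
- read_state(): the state, without advancing time (a new reading comes with each control period).
- read_camera(name): name is "scene" or "top" or "wrist"; returns a dict with "pixels" (384x512x3 uint8, red, green, blue), "K" (3x3 intrinsics, pixels), "eye" and "attitude" of the camera in the world; the wrist camera has in their place "hand_eye" (4x4, takes a point from camera to tool coordinates, whose origin is the TCP and whose axes are the flange's). Camera axes: x right, y down, z forward; pixel columns grow to the right and rows downward; lengths in mm; the calibration is good to about 2 mm. A picture is of the moment at which its call begins: read the wrist's pose just before it. There is no depth.
- hand_in(): hands the job in; it is judged then, once.
The state is a dict: "time": time; "joint_positions": joint angles; "qvel": joint speeds; "effort": joint torques, N m; "position": TCP position; "orientation": TCP orientation; "wrist_force": force on the tool from outside, world axes, zero at the start; "moment": the same for the moment, N m; "grip_width": finger opening in mm; "finger_force": force on a finger pad.
Only numpy, scipy, OpenCV 4.12 (cv2) and the standard library are available. Lean on these libraries where they do the work, as an engineer would, in place of code of your own. Each camera call takes 0.05 s, during which the arm holds its last target. There are 200 camera calls.

TASK

Lift the red housing up and off the post of its drying stand and set it upright, flat on the floor of the dark inspection nest, in the corner between the two aluminium stops, its long side along the long fence. The nest has no clamp, so slide the housing firmly home, without slamming it, against both stops at once and finish while still holding it there with the gripper, pressing on both. Leave the other things on the bench where they lie.

Things in the scene. Friction and masses are not known exactly. Their poses are not given: they have to be found in the camera images.
- housing: loose red block, 60 mm along its x, 40 along its y, 52 high, 0.18-0.35 kg, with an upright 18 mm bore through the middle. Origin: centre of its underside, z up. Starts threaded on the stand's post, resting on the collar. A half turn about z makes no difference. Grasp it across its 40 mm width with the fingertips more than 16 mm above its underside, to clear the nest's stops
- stand: fixed grey drying stand: foot 76 mm across; collar 32 mm across, its top 60 mm above the bench, carries the housing; above it an upright steel post 12 mm thick with tapered tip, ending 118 mm above the bench (6 mm above the housing's top). Origin: centre of its underside, on the post's axis. The housing must rise 58 mm to come free
- nest: fixed dark steel base plate of the inspection nest, 150 mm along its x, 130 mm along its y, 10 mm thick. Origin: centre of its underside on the bench, z up. Its flat top is the nest's floor; floor and stops are polished and slippery (friction about 0.2); the two aluminium stops stand on it and meet at nest_corner. Left of it, at the bench's left edge, rise the rack's post and shelf: an arm that starts at the left must draw in before it swings over
- nest_corner (a point): the inner corner at floor level, where the planes of the fence's and end stop's faces meet; axes as the nest's. It lies at x = +50, y = +40, z = +10 mm in the nest's frame. The housing fully home has its origin at x = -30, y = -20, z = 0 mm here and its long x axis along the nest's x
- side_fence: long rigid aluminium fence, fixed on the nest: 105 mm along the nest's x, 14 thick, 16 high above the floor. Its contact face looks to nest -y and lies at nest y = +40 mm, from x = -65 to +40 mm. Origin: on that face at floor level, at nest x = -10 mm. The housing is pressed to it along nest +y
- end_stop: short rigid aluminium stop, fixed on the nest: 70 mm along the nest's y, 14 thick, 16 high above the floor. Its contact face looks to nest -x and lies at nest x = +50 mm, from y = -38.5 to +31.5 mm. Origin: on that face at floor level, at nest y = 0. The housing is pressed to it along nest +x
- loupe: black round loupe, 36 mm wide, 22 mm high, loose bystander; origin at the centre of its underside
- tape_amber: amber roll of tape lying flat, 68 mm wide, 18 mm high, loose bystander; origin at the centre of its underside
- hex_keys: red hex-key set, 26x90x21 mm, loose bystander; origin at the centre of its underside
- gauge_weight: brass-coloured knobbed weight, 33 mm wide, 46 mm high, loose bystander; origin at the centre of its underside
- vial: brown vial with black cap, standing, 21 mm wide, 49 mm high, loose bystander; origin at the centre of its underside
Things that resemble listed ones, but are neither listed nor needed, are in the scene too. Of the things that look like the housing, the larger one is meant.

How it is judged:
By the outcome, as a careful person would: the job done as asked, in the order asked, and still so for the second after the job is handed in, while the arm keeps its last pose, push and grip.
It also fails if it takes over 46 s, if anything falls off the work surface, if the arm or the gripper's body presses on something with over 40 N, if the wrist force passes 120 N, or if a joint passes its speed limit or range.

## Working session

There is one attempt and no reset: what is moved stays moved. The work goes in short steps, Python scripts to look and compute and a shell command to move; the robot and the scene stay as the last step left them, time stands still between calls to the robot, and variables do not carry over. Pictures are saved under pics/ and viewed, at most 10 in all, crops included, and the job is handed in when it is done.

```bash
ls; mkdir -p pics; python3 - <<'E'
from station import *
import cv2,json,numpy as np
s=read_state(); print({k:np.round(v,3).tolist() for k,v in s.items()})
d={}
for n in ("scene","top"):
    c=read_camera(n); cv2.imwrite(f"pics/{n}0.png",c["pixels"][:,:,::-1]); d[n]={k:np.array(c[k]).tolist() for k in c if k!="pixels"}
    print(n,{k:np.round(v,3).tolist() for k,v in d[n].items()})
json.dump(d,open("cams.json","w"))
E
```

```text
pics
{'time': 0.0, 'joint_positions': [-1.224, 0.092, 1.232, -0.0, 1.82, -0.057], 'qvel': [-0.001, 0.001, -0.001, -0.001, 0.002, -0.0], 'effort': [-0.002, -44.645, -40.646, 0.07, 0.029, -0.0], 'position': [235.633, -551.47, 221.505], 'orientation': [-3.076, -0.63, 0.0], 'wrist_force': [-0.489, 0.919, 0.731], 'moment': [-0.002, 0.018, -0.01], 'finger_force': 0.0, 'grip_width': 87.59}
scene {'K': [[362.698, 0.0, 252.98], [0.0, 362.698, 192.708], [0.0, 0.0, 1.0]], 'eye': [265.868, 212.098, 710.422], 'attitude': [-0.669, 2.714, -0.974]}
top {'K': [[455.519, 0.0, 253.944], [0.0, 455.519, 188.173], [0.0, 0.0, 1.0]], 'eye': [416.807, -254.706, 1214.216], 'attitude': [-2.178, 2.163, -0.102]}
```

```bash
python3 - <<'E'
import cv2,numpy as np
for n in("scene","top"):
    a=cv2.imread(f"pics/{n}0.png"); a=cv2.resize(a,(768,576),interpolation=cv2.INTER_CUBIC); cv2.imwrite(f"pics/{n}0b.png",a)
E
```

```text
(no output)
```

View pics/top0b.png

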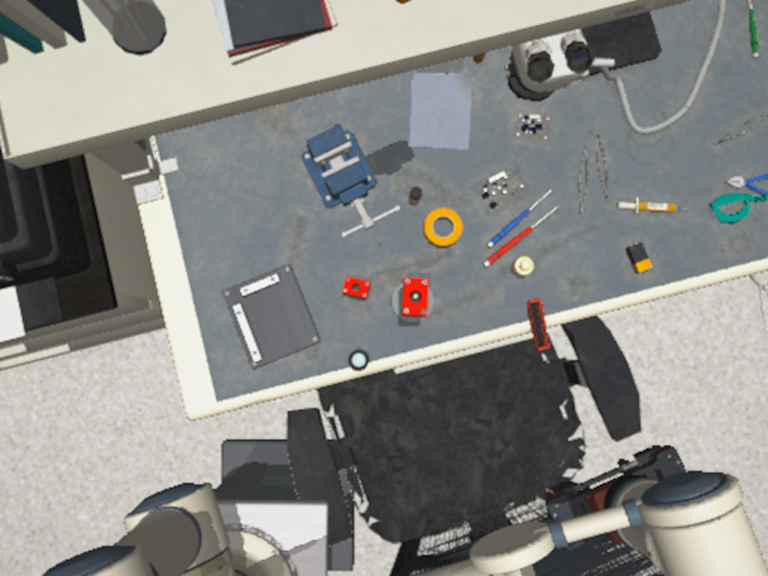

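View pics/scene0b.png

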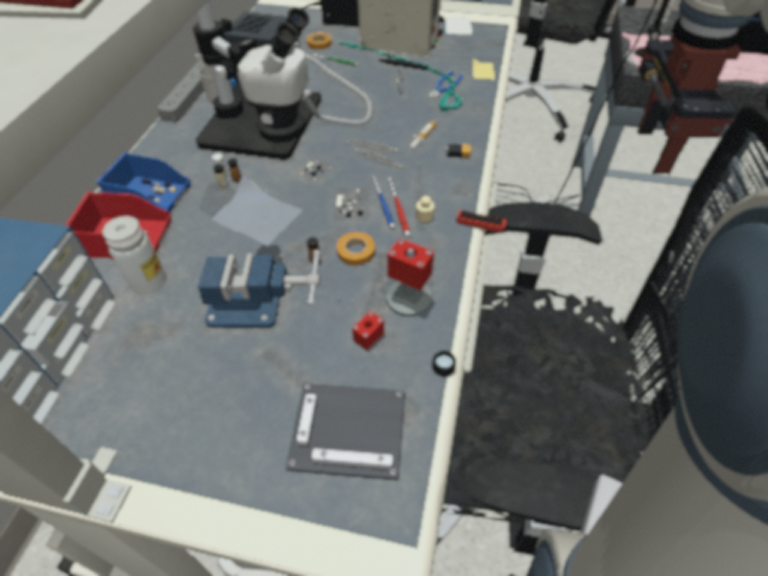

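The top view (2x1.5 px scale) shows two red blocks: a larger one at (415,298), lifted above a round grey foot, and a small one at (356,287), lying on the bench. The larger one, on the stand, fits the description. The nest is at (271,316), with its stops at (260,285) and (247,333). I'll confirm in an enlarged crop.

```bash
cat > h.py <<'E'
import json,numpy as np,cv2
from scipy.spatial.transform import Rotation as R
C=json.load(open("cams.json"))
def cam(n): c=C[n]; return np.array(c["K"]),np.array(c["eye"]),R.from_rotvec(c["attitude"]).as_matrix()
def proj(n,P):
    K,e,A=cam(n); p=(np.atleast_2d(P)-e)@A; p=p@K.T; return p[:,:2]/p[:,2:]
def back(n,uv,z):
    K,e,A=cam(n); uv=np.atleast_2d(np.array(uv,float)); d=np.c_[uv,np.ones(len(uv))]@np.linalg.inv(K).T@A.T
    return e+d*((z-e[2])/d[:,2])[:,None]
E
python3 - <<'E'
from h import *
a=cv2.imread("pics/top0.png")[165:260,135:305]; cv2.imwrite("pics/crop1.png",cv2.resize(a,None,fx=4.7,fy=4.7,interpolation=cv2.INTER_CUBIC))
a=cv2.imread("pics/scene0.png")[145:330,180:310]; cv2.imwrite("pics/crop2.png",cv2.resize(a,None,fx=3.2,fy=3.2,interpolation=cv2.INTER_CUBIC))
print(back("top",np.array([[271,316],[415,298]])/1.5,10), back("scene",np.array([[348,430]])/1.5,10))
E
```

```text
[[ 472.1568152   -57.46164071   10.        ]
 [ 505.73925707 -311.21240887   10.        ]] [[470.87868986 -53.20738629  10.        ]]
```

View pics/crop1.png

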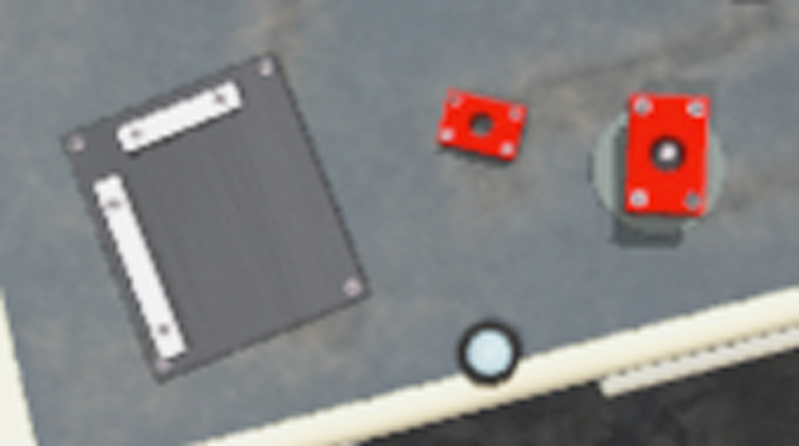

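View pics/crop2.png

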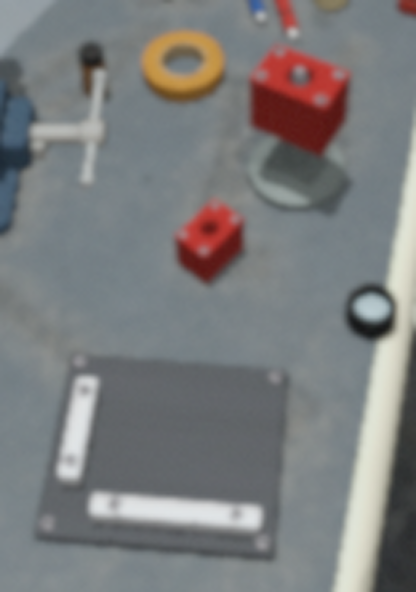

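The crop confirms it: in crop1 the large block has the steel post tip in its bore at (667,152) and the stand's foot below; the small one at (482,125) has neither. Next I fit both poses from the corners.

```bash
python3 - <<'E'
from h import *
from scipy.optimize import least_squares
t=lambda p:np.array(p)/4.7+[135,165]-0.4
s=lambda p:np.array(p)/3.2+[180,145]-0.35
nm=np.array([[75,65],[75,-65],[-75,-65],[-75,65]]); hm=np.array([[30,20],[30,-20],[-30,-20],[-30,20]])
def fit(name,m,z,tp,sp,x0):
    for use in ("ts","t","s"):
        def f(p):
            c,q=np.cos(p[2]),np.sin(p[2]); P=np.c_[m@np.array([[c,q],[-q,c]])+p[:2],np.full(4,z)]
            r=[]
            if "t" in use: r.append(proj("top",P)-t(tp))
            if "s" in use: r.append(proj("scene",P)-s(sp))
            return np.concatenate(r).ravel()
        o=least_squares(f,x0); print(name,use,o.x.round(3),np.sqrt((o.fun**2).mean()).round(2))
fit("nest",nm,10,[[62,138],[272,53],[370,293],[160,383]],[[38,540],[72,354],[289,371],[273,557]],[470,-57,.3])
fit("hous",hm,112,[[629,94],[710,95],[706,216],[627,213]],[[250,83],[268,47],[351,75],[324,109]],[490,-300,0])
print(back("top",t([[667,152]]),118),back("scene",s([[299,75]]),118))
print("loupe",back("top",t([[490,352]]),22),"small",back("top",t([[482,125]]),30))
from station import *
c=read_camera("wrist"); print(np.round(c["hand_eye"],3),c["K"])
E
```

```text
nest ts [ 4.72338e+02 -5.63970e+01  4.03000e-01] 0.6
nest t [ 4.72474e+02 -5.71230e+01  4.04000e-01] 0.47
nest s [ 4.72206e+02 -5.59230e+01  4.01000e-01] 0.66
hous ts [ 5.02072e+02 -3.05559e+02  2.00000e-03] 0.73
hous t [ 5.01184e+02 -3.06567e+02 -2.10000e-02] 0.38
hous s [ 5.02666e+02 -3.04283e+02  3.10000e-02] 0.68
[[ 501.93631857 -305.76858065  118.        ]] [[ 500.98255626 -302.10750472  118.        ]]
loupe [[ 397.70153121 -212.55486034   22.        ]] small [[ 523.09207155 -207.09638078   30.        ]]
[[-1.00000e-03 -9.65000e-01 -2.63000e-01  7.19710e+01]
 [ 1.00000e+00 -1.00000e-03  1.00000e-03 -1.20000e-01]
 [-1.00000e-03 -2.63000e-01  9.65000e-01 -1.61082e+02]
 [ 0.00000e+00  0.00000e+00  0.00000e+00  1.00000e+00]] [[319.90727887   0.         256.22202145]
 [  0.         319.90727887 188.83692699]
 [  0.           0.           1.        ]]
```

```bash
cat >> h.py <<'E'
def go(x,y,z,yaw):
    "print the row that takes the tool (pointing down) to world pose"
    from station import read_state
    s=read_state(); p=np.array(s["position"]); A=R.from_rotvec(s["orientation"]).as_matrix()
    T=np.array([[np.cos(yaw),np.sin(yaw),0],[np.sin(yaw),-np.cos(yaw),0],[0,0,-1.]])
    d=A.T@(np.array([x,y,z])-p); w=R.from_matrix(A.T@T).as_rotvec()
    print("t",s["time"],"pos",p.round(1),"yaw",np.arctan2(A[1,0],A[0,0]).round(4),"F",np.round(s["wrist_force"],1),"w",round(s["grip_width"],1)); print("row",d.round(1),w.round(4))
E
python3 -c "
from h import *
go(502,-305.7,215,0.0)"
```

```text
t 0.15 pos [ 235.7 -551.5  221.7] yaw 0.4038 F [-0.2 -0.1  0.4] w 87.9
row [ 341.5 -121.4    7. ] [-1.500e-03  2.000e-04  4.038e-01]
```

```bash
python3 -m handwheel '[{"dx":20,"dy":-7,"dz":0,"az":0.03,"hand":-1},{"dx":60,"dy":-22,"dz":2,"az":0.08,"hand":-1},{"dx":105,"dy":-38,"dz":3,"az":0.14,"hand":-1},{"dx":150,"dy":-54,"dz":4,"az":0.2,"hand":-1},{"dx":195,"dy":-70,"dz":5,"az":0.26,"hand":-1},{"dx":240,"dy":-86,"dz":6,"az":0.31,"hand":-1},{"dx":285,"dy":-102,"dz":7,"az":0.36,"hand":-1},{"dx":320,"dy":-114,"dz":7,"az":0.39,"hand":-1},{"dx":341.5,"dy":-121.4,"dz":7,"az":0.404,"hand":-1},{"dx":341.5,"dy":-121.4,"dz":7,"az":0.404,"hand":-1}]' 30
python3 -m handwheel '[{"dx":0,"hand":-1},{"dx":0,"hand":-1},{"dx":0,"hand":-1}]'
python3 - <<'E'
from h import *
go(502,-305.7,215,0)
from station import *
s=read_state(); c=read_camera("wrist"); cv2.imwrite("pics/w1.png",cv2.resize(c["pixels"][:,:,::-1],(768,576),interpolation=cv2.INTER_CUBIC))
json.dump([s["position"] if isinstance(s["position"],list) else list(map(float,s["position"])),list(map(float,s["orientation"])),np.array(c["hand_eye"]).tolist(),np.array(c["K"]).tolist()],open("w1.json","w"))
E
```

```text
t 0.15 pos [ 235.7 -551.5  221.7] yaw 0.4038 F [-0.2 -0.1  0.4] w 87.9
row [ 341.5 -121.4    7. ] [-1.500e-03  2.000e-04  4.038e-01]invalid input at $[0]: expected keys dx, dy, dz, ax, ay, az, hand
invalid input at $[0]: expected keys dx, dy, dz, ax, ay, az, hand
```

View pics/w1.png

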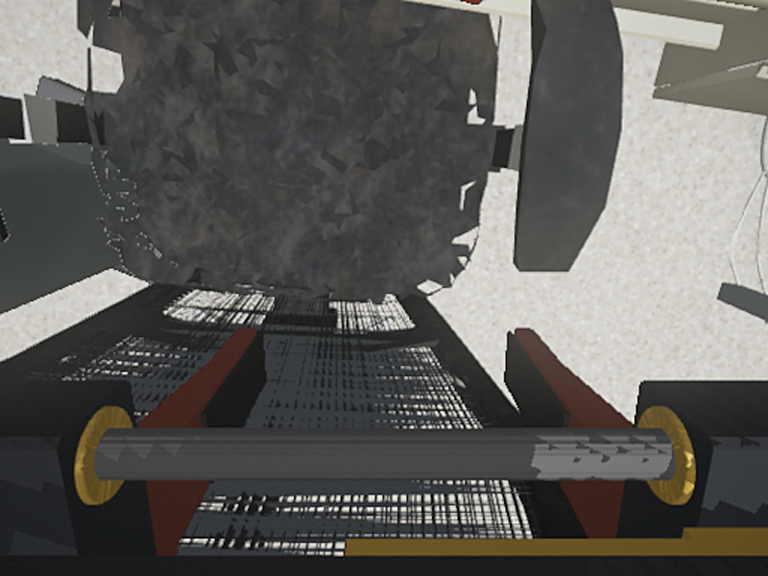

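The rows were refused because all seven keys are needed. The picture shows only the chair under the start pose and the two fingers. I'll retype the move with every key.

```bash
python3 -m handwheel '[{"dx":20,"dy":-7,"dz":0,"ax":0,"ay":0,"az":0.03,"hand":-1},{"dx":60,"dy":-22,"dz":2,"ax":0,"ay":0,"az":0.08,"hand":-1},{"dx":105,"dy":-38,"dz":3,"ax":0,"ay":0,"az":0.14,"hand":-1},{"dx":150,"dy":-54,"dz":4,"ax":0,"ay":0,"az":0.2,"hand":-1},{"dx":195,"dy":-70,"dz":5,"ax":0,"ay":0,"az":0.26,"hand":-1},{"dx":240,"dy":-86,"dz":6,"ax":0,"ay":0,"az":0.31,"hand":-1},{"dx":285,"dy":-102,"dz":7,"ax":0,"ay":0,"az":0.36,"hand":-1},{"dx":320,"dy":-114,"dz":7,"ax":0,"ay":0,"az":0.39,"hand":-1},{"dx":341.5,"dy":-121.4,"dz":7,"ax":0,"ay":0,"az":0.404,"hand":-1},{"dx":341.5,"dy":-121.4,"dz":7,"ax":0,"ay":0,"az":0.404,"hand":-1}]' 30
python3 -m handwheel '[{"dx":0,"dy":0,"dz":0,"ax":0,"ay":0,"az":0,"hand":-1},{"dx":0,"dy":0,"dz":0,"ax":0,"ay":0,"az":0,"hand":-1},{"dx":0,"dy":0,"dz":0,"ax":0,"ay":0,"az":0,"hand":-1}]'
python3 - <<'E'
from h import *
go(502,-305.7,215,0)
from station import *
s=read_state(); c=read_camera("wrist"); cv2.imwrite("pics/w2.png",cv2.resize(c["pixels"][:,:,::-1],(768,576),interpolation=cv2.INTER_CUBIC))
json.dump([list(map(float,s["position"])),list(map(float,s["orientation"])),np.array(c["hand_eye"]).tolist(),np.array(c["K"]).tolist()],open("w2.json","w"))
E
```

```text
time: 1.2
position: [503.9, -303.5, 215.0]
orientation: [-3.14, -0.006, 0.0]
wrist_force: [-0.1, -0.6, -0.3]
grip_width: 87.6
finger_force: 0.0
time: 1.5
position: [501.3, -306.9, 215.7]
orientation: [3.141, -0.003, -0.0]
wrist_force: [-0.5, -0.1, 0.4]
grip_width: 87.9
finger_force: 0.0
t 1.5 pos [ 501.3 -306.9  215.7] yaw -0.0018 F [-0.5 -0.1  0.4] w 87.9
row [ 0.7 -1.2  0.7] [ 0.0002  0.0001 -0.0018]
```

View pics/w2.png

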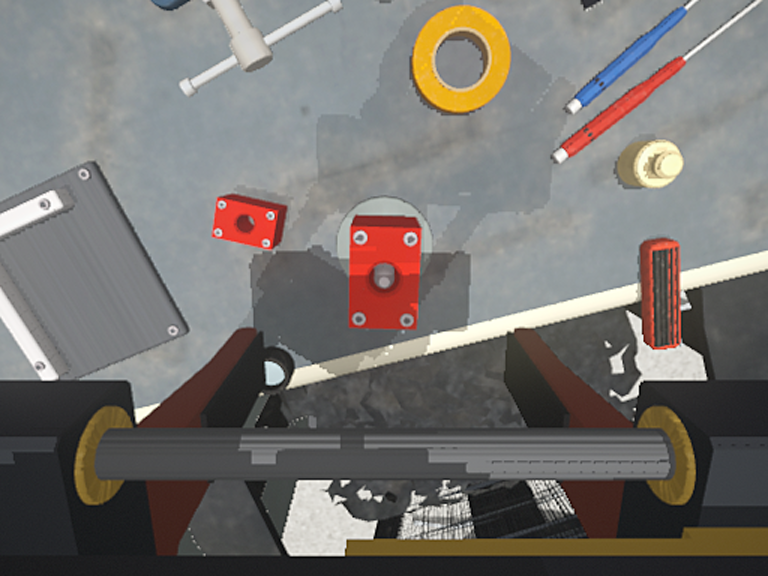

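The wrist view shows the red housing's top face with corners at about (349,227), (420,227), (418,329) and (347,328), the post tip at (384,272), and the nest's right edge from (95,161) to (188,328). I'll refine the poses.

```bash
python3 - <<'E'
from h import *
from scipy.optimize import least_squares
p,o,H,K=map(np.array,json.load(open("w2.json"))); W=np.eye(4);W[:3,:3]=R.from_rotvec(o).as_matrix();W[:3,3]=p
M=W@H; C["wrist"]={"K":K,"eye":M[:3,3],"attitude":R.from_matrix(M[:3,:3]).as_rotvec()}
q=np.array([[349,227],[420,227],[418,329],[347,328],[384,272]])/1.5-.3
m=np.array([[30,20],[30,-20],[-30,-20],[-30,20.]])
def f(v):
    c,s=np.cos(v[2]),np.sin(v[2]); return (proj("wrist",np.c_[m@np.array([[c,s],[-s,c]])+v[:2],np.full(4,112)])-q[:4]).ravel()
r=least_squares(f,[502,-305,0]); print(r.x.round(3),r.fun.round(2))
print("post",back("wrist",q[4:],118))
print("nestcorn",back("wrist",np.array([[95,161],[188,328]])/1.5-.3,10))
E
```

```text
[ 5.03627e+02 -3.06196e+02 -1.80000e-02] [-0.52 -0.48  0.27  0.28 -0.82  0.1   1.09  0.1 ]
post [[ 509.34698588 -306.50034344  118.        ]]
nestcorn [[ 567.85337741  -92.75821872   10.        ]
 [ 436.29150758 -147.07118566   10.        ]]
```

```bash
python3 -m handwheel '[{"dx":1.3,"dy":0,"dz":15,"ax":0,"ay":0,"az":0.02,"hand":-1},{"dx":1.3,"dy":0,"dz":40,"ax":0,"ay":0,"az":0.02,"hand":-1},{"dx":1.3,"dy":0,"dz":65,"ax":0,"ay":0,"az":0.02,"hand":-1},{"dx":1.3,"dy":0,"dz":90,"ax":0,"ay":0,"az":0.02,"hand":-1},{"dx":1.3,"dy":0,"dz":112,"ax":0,"ay":0,"az":0.02,"hand":-1},{"dx":1.3,"dy":0,"dz":128,"ax":0,"ay":0,"az":0.02,"hand":-1},{"dx":1.3,"dy":0,"dz":135,"ax":0,"ay":0,"az":0.02,"hand":-1},{"dx":1.3,"dy":0,"dz":135,"ax":0,"ay":0,"az":0.02,"hand":-1},{"dx":1.3,"dy":0,"dz":135,"ax":0,"ay":0,"az":0.02,"hand":-1}]'
python3 - <<'E'
from h import *
go(503,-306.2,80,-0.02)
from station import *
s=read_state(); c=read_camera("wrist"); cv2.imwrite("pics/w3.png",cv2.resize(c["pixels"][:,:,::-1],(768,576),interpolation=cv2.INTER_CUBIC))
E
```

```text
time: 2.45
position: [503.8, -306.3, 81.7]
orientation: [3.141, -0.032, 0.002]
wrist_force: [-0.2, 0.0, -0.0]
grip_width: 87.8
finger_force: 0.0
t 2.45 pos [ 503.8 -306.3   81.7] yaw -0.0205 F [-0.2  0.  -0. ] w 87.8
row [-0.8 -0.1  1.7] [ 0.0008 -0.0013 -0.0005]
```

View pics/w3.png

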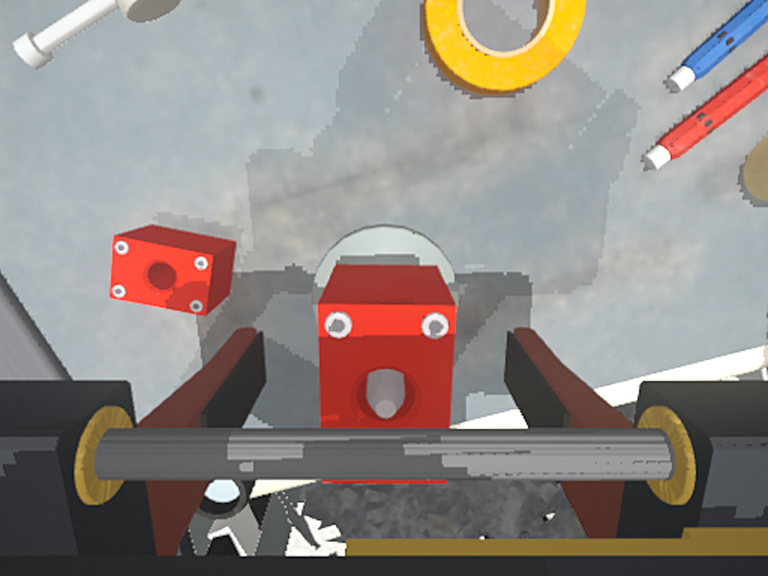

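The view shows the housing's top centred between the fingers: sides at x≈319 and 455, fingers at 264 and 506, post at (386,400). Closing now.

```bash
python3 -m handwheel '[{"dx":0,"dy":0,"dz":0,"ax":0,"ay":0,"az":0,"hand":1},{"dx":0,"dy":0,"dz":0,"ax":0,"ay":0,"az":0,"hand":1},{"dx":0,"dy":0,"dz":0,"ax":0,"ay":0,"az":0,"hand":1},{"dx":0,"dy":0,"dz":0,"ax":0,"ay":0,"az":0,"hand":1},{"dx":0,"dy":0,"dz":0,"ax":0,"ay":0,"az":0,"hand":1},{"dx":0,"dy":0,"dz":0,"ax":0,"ay":0,"az":0,"hand":1},{"dx":0,"dy":0,"dz":0,"ax":0,"ay":0,"az":0,"hand":1},{"dx":0,"dy":0,"dz":0,"ax":0,"ay":0,"az":0,"hand":1}]' 50
```

```text
time: 3.3
position: [503.4, -306.0, 80.6]
orientation: [3.141, -0.032, 0.0]
wrist_force: [-0.1, -0.9, -0.2]
grip_width: 39.7
finger_force: 50.0
```

```bash
python3 -m handwheel '[{"dx":0,"dy":0,"dz":-4,"ax":0,"ay":0,"az":0,"hand":1},{"dx":0,"dy":0,"dz":-12,"ax":0,"ay":0,"az":0,"hand":1},{"dx":0,"dy":0,"dz":-22,"ax":0,"ay":0,"az":0,"hand":1},{"dx":0,"dy":0,"dz":-32,"ax":0,"ay":0,"az":0,"hand":1},{"dx":0,"dy":0,"dz":-42,"ax":0,"ay":0,"az":0,"hand":1},{"dx":0,"dy":0,"dz":-52,"ax":0,"ay":0,"az":0,"hand":1},{"dx":0,"dy":0,"dz":-62,"ax":0,"ay":0,"az":0,"hand":1},{"dx":0,"dy":0,"dz":-72,"ax":0,"ay":0,"az":0,"hand":1},{"dx":0,"dy":0,"dz":-78,"ax":0,"ay":0,"az":0,"hand":1},{"dx":0,"dy":0,"dz":-80,"ax":0,"ay":0,"az":0,"hand":1}]'
python3 - <<'E'
from h import *
n=np.array([472.3,-56.4]);c,s=np.cos(.403),np.sin(.403)
home=n+np.array([[c,-s],[s,c]])@[20,20]; pre=n+np.array([[c,-s],[s,c]])@[0,-5]
print(home,pre); go(pre[0],pre[1],165,.403)
E
```

```text
time: 4.3
position: [503.7, -306.1, 161.8]
orientation: [3.141, -0.032, 0.002]
wrist_force: [-0.5, -0.7, -4.0]
grip_width: 39.7
finger_force: 50.0
[482.85417654 -30.15863271] [474.26089884 -60.99944298]
t 4.3 pos [ 503.7 -306.1  161.8] yaw -0.0202 F [-0.5 -0.7 -4. ] w 39.7
row [ -34.4 -244.5   -3.4] [ 0.0011 -0.001  -0.4232]
```

```bash
python3 -m handwheel '[{"dx":-1,"dy":-7,"dz":-3,"ax":0,"ay":0,"az":-0.01,"hand":1},{"dx":-4,"dy":-27,"dz":-3,"ax":0,"ay":0,"az":-0.05,"hand":1},{"dx":-8,"dy":-57,"dz":-3,"ax":0,"ay":0,"az":-0.1,"hand":1},{"dx":-13,"dy":-90,"dz":-3,"ax":0,"ay":0,"az":-0.16,"hand":1},{"dx":-18,"dy":-125,"dz":-3,"ax":0,"ay":0,"az":-0.22,"hand":1},{"dx":-23,"dy":-160,"dz":-3,"ax":0,"ay":0,"az":-0.28,"hand":1},{"dx":-28,"dy":-195,"dz":-3,"ax":0,"ay":0,"az":-0.34,"hand":1},{"dx":-32,"dy":-223,"dz":-3,"ax":0,"ay":0,"az":-0.39,"hand":1},{"dx":-34,"dy":-239,"dz":-3,"ax":0,"ay":0,"az":-0.415,"hand":1},{"dx":-34.4,"dy":-244.5,"dz":-3,"ax":0,"ay":0,"az":-0.423,"hand":1}]'
python3 -m handwheel '[{"dx":0,"dy":0,"dz":0,"ax":0,"ay":0,"az":0,"hand":1},{"dx":0,"dy":0,"dz":0,"ax":0,"ay":0,"az":0,"hand":1},{"dx":0,"dy":0,"dz":0,"ax":0,"ay":0,"az":0,"hand":1}]'
python3 - <<'E'
from h import *
go(474.3,-61,60,.403)
from station import *
s=read_state(); c=read_camera("wrist"); cv2.imwrite("pics/w4.png",cv2.resize(c["pixels"][:,:,::-1],(768,576),interpolation=cv2.INTER_CUBIC))
json.dump([list(map(float,s["position"])),list(map(float,s["orientation"])),np.array(c["hand_eye"]).tolist(),np.array(c["K"]).tolist()],open("w4.json","w"))
E
```

```text
time: 5.3
position: [473.4, -58.9, 163.4]
orientation: [-3.076, -0.633, 0.0]
wrist_force: [0.2, 0.3, -2.5]
grip_width: 39.6
finger_force: 50.0
time: 5.6
position: [473.9, -61.6, 163.5]
orientation: [3.078, 0.626, -0.001]
wrist_force: [0.6, 0.2, -2.8]
grip_width: 39.8
finger_force: 50.0
t 5.6 pos [473.9 -61.6 163.5] yaw 0.4014 F [ 0.6  0.2 -2.8] w 39.8
row [  0.6  -0.4 103.5] [ 0.      0.0004 -0.0016]
```

View pics/w4.png

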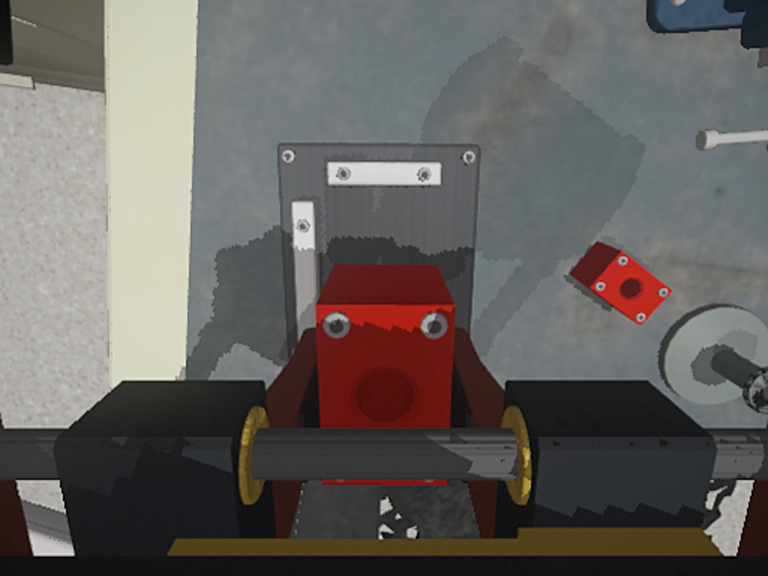

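The view shows the nest ahead: plate corners at (279,144) and (480,147), end stop face edge from (328,186) to (441,186), fence's inner corner at (313,202). The housing is held upright, with its bore at (385,395). Refining the nest pose and the in-hand offset.

```bash
python3 - <<'E'
from h import *
from scipy.optimize import least_squares
p,o,H,K=map(np.array,json.load(open("w4.json"))); W=np.eye(4);W[:3,:3]=R.from_rotvec(o).as_matrix();W[:3,3]=p
M=W@H; C["wrist"]={"K":K,"eye":M[:3,3],"attitude":R.from_matrix(M[:3,:3]).as_rotvec()}
q=np.array([[279,144],[480,147],[328,186],[441,186],[313,202]])/1.5-.3
m=np.array([[75,65,10],[75,-65,10],[50,31.5,26],[50,-38.5,26],[40,40,26.]])
def f(v): return (proj("wrist",R.from_rotvec([0,0,v[2]]).apply(m)+[v[0],v[1],0])-q).ravel()
r=least_squares(f,[472,-56,.4]); print(r.x.round(3),r.fun.round(2).reshape(-1,2).tolist())
# housing in hand: front top edge corners, z = tcp - 21 + 52
e=back("wrist",np.array([[317,304],[454,304]])/1.5-.3,p[2]+31)
print("edge in tool", (e-p)@W[:3,:3], "edge angle",np.arctan2(*(e[1]-e[0])[[0,1]])) 
E
```

```text
[ 4.73957e+02 -5.69520e+01  3.88000e-01] [[-1.98, -0.51], [1.68, -0.7], [-0.57, 0.07], [0.44, 1.05], [0.43, 0.3]]
edge in tool [[ 30.49838869 -19.32073605 -31.01348452]
 [ 30.46867427  19.62258202 -31.01180721]] edge angle 2.7409974802543564
```

```bash
python3 - <<'E'
from h import *
p,o,H,K=map(np.array,json.load(open("w4.json"))); W=np.eye(4);W[:3,:3]=R.from_rotvec(o).as_matrix();W[:3,3]=p
M=W@H; C["wrist"]={"K":K,"eye":M[:3,3],"attitude":R.from_matrix(M[:3,:3]).as_rotvec()}
a=cv2.cvtColor(cv2.imread("pics/w4.png"),cv2.COLOR_BGR2GRAY).astype(float)
def edge(cols,lo,hi,sgn):
    g=[]
    for c in cols:
        d=sgn*np.diff(cv2.GaussianBlur(a[lo:hi,c-2:c+3],(1,3),0).mean(1)); k=int(d.argmax()); w=d[max(k-2,0):k+3].clip(0); g.append([c,lo+.5+max(k-2,0)+(w*np.arange(len(w))).sum()/w.sum()])
    return np.array(g)
for nm,cols,lo,hi,sg,z in(("stop near",range(335,436,4),178,194,-1,26),("stop far",range(335,436,4),154,172,1,26),("plate far",range(300,465,4),138,150,-1,10)):
    g=edge(cols,lo,hi,sg); l=np.polyfit(g[:,0],g[:,1],1); u=np.array([cols[0],cols[-1]]); P=back("wrist",np.c_[u,np.polyval(l,u)]/1.5-.17,z)
    d=P[1]-P[0]; print(nm,l.round(4),np.std(g[:,1]-np.polyval(l,g[:,0])).round(2),"yaw",(np.arctan2(d[1],d[0])+np.pi/2).round(4),"mid",P.mean(0).round(1), "nest x of edge if yaw .4:",(P.mean(0)[:2]-[472.9,-56.7])@[np.cos(.4),np.sin(.4)])
E
```

```text
stop near [6.000000e-04 1.840066e+02] 0.09 yaw 0.4002 mid [523.1 -41.1  26. ] nest x of edge if yaw .4: 52.282340691692234
stop far [4.200000e-03 1.603839e+02] 0.09 yaw 0.3968 mid [535.2 -36.   26. ] nest x of edge if yaw .4: 65.43959415750516
plate far [6.50000e-03 1.40108e+02] 0.14 yaw 0.3946 mid [545.1 -29.8  10. ] nest x of edge if yaw .4: 76.95789934538438
```

```bash
python3 -m handwheel '[{"dx":0,"dy":0,"dz":10,"ax":0,"ay":0,"az":0,"hand":1},{"dx":0,"dy":0,"dz":30,"ax":0,"ay":0,"az":0,"hand":1},{"dx":0,"dy":0,"dz":55,"ax":0,"ay":0,"az":0,"hand":1},{"dx":0,"dy":0,"dz":80,"ax":0,"ay":0,"az":0,"hand":1},{"dx":0,"dy":0,"dz":100,"ax":0,"ay":0,"az":0,"hand":1},{"dx":0,"dy":0,"dz":115,"ax":0,"ay":0,"az":0,"hand":1},{"dx":0,"dy":0,"dz":123,"ax":0,"ay":0,"az":0,"hand":1},{"dx":0,"dy":0,"dz":126,"ax":0,"ay":0,"az":0.002,"hand":1},{"dx":0,"dy":0,"dz":126,"ax":0,"ay":0,"az":0.002,"hand":1},{"dx":0,"dy":0,"dz":126,"ax":0,"ay":0,"az":0.002,"hand":1}]'
python3 -m handwheel '[{"dx":0,"dy":0,"dz":0.5,"ax":0,"ay":0,"az":0,"hand":1},{"dx":0,"dy":0,"dz":1,"ax":0,"ay":0,"az":0,"hand":1},{"dx":0,"dy":0,"dz":1.5,"ax":0,"ay":0,"az":0,"hand":1},{"dx":0,"dy":0,"dz":2,"ax":0,"ay":0,"az":0,"hand":1},{"dx":0,"dy":0,"dz":2.5,"ax":0,"ay":0,"az":0,"hand":1},{"dx":0,"dy":0,"dz":3,"ax":0,"ay":0,"az":0,"hand":1},{"dx":0,"dy":0,"dz":3,"ax":0,"ay":0,"az":0,"hand":1}]'
```

```text
time: 6.65
position: [474.6, -60.9, 38.7]
orientation: [3.078, 0.625, 0.003]
wrist_force: [1.1, -0.4, -3.4]
grip_width: 40.0
finger_force: 50.0
time: 7.35
position: [473.9, -60.8, 34.5]
orientation: [-3.079, -0.625, 0.0]
wrist_force: [0.6, 0.4, -2.6]
grip_width: 39.6
finger_force: 50.0
```

```bash
for i in 1 2; do python3 -m handwheel '[{"dx":0,"dy":0,"dz":0.4,"ax":0,"ay":0,"az":0,"hand":1},{"dx":0,"dy":0,"dz":0.8,"ax":0,"ay":0,"az":0,"hand":1},{"dx":0,"dy":0,"dz":1.2,"ax":0,"ay":0,"az":0,"hand":1},{"dx":0,"dy":0,"dz":1.2,"ax":0,"ay":0,"az":0,"hand":1}]' | sed -n '1,2p;4p'; done
```

```text
time: 7.75
position: [473.9, -60.8, 33.3]
wrist_force: [-0.9, 0.5, -3.2]
time: 8.15
position: [473.9, -60.8, 32.1]
wrist_force: [-0.0, -0.2, -3.3]
```

```bash
python3 -m handwheel '[{"dx":0,"dy":0,"dz":0.3,"ax":0,"ay":0,"az":0,"hand":1},{"dx":0,"dy":0,"dz":0.6,"ax":0,"ay":0,"az":0,"hand":1},{"dx":0,"dy":0,"dz":0.6,"ax":0,"ay":0,"az":0,"hand":1}]'| sed -n '1,2p;4p'
```

```text
time: 8.45
position: [473.9, -60.8, 31.6]
wrist_force: [-0.7, 1.7, -3.6]
```

```bash
python3 -m handwheel '[{"dx":0,"dy":0,"dz":0.3,"ax":0,"ay":0,"az":0,"hand":1},{"dx":0,"dy":0,"dz":0.6,"ax":0,"ay":0,"az":0,"hand":1},{"dx":0,"dy":0,"dz":0.6,"ax":0,"ay":0,"az":0,"hand":1}]'| sed -n '1,2p;4p'
```

```text
time: 8.75
position: [473.9, -60.8, 30.9]
wrist_force: [0.5, -0.3, -2.8]
```

```bash
python3 -m handwheel '[{"dx":0,"dy":0,"dz":0.3,"ax":0,"ay":0,"az":0,"hand":1},{"dx":0,"dy":0,"dz":0.6,"ax":0,"ay":0,"az":0,"hand":1},{"dx":0,"dy":0,"dz":0.6,"ax":0,"ay":0,"az":0,"hand":1}]'| sed -n '1,2p;4p'
```

```text
time: 9.05
position: [474.0, -60.8, 30.6]
wrist_force: [-0.6, -0.5, -2.3]
```

```bash
python3 -m handwheel '[{"dx":0,"dy":0,"dz":0.3,"ax":0,"ay":0,"az":0,"hand":1},{"dx":0,"dy":0,"dz":0.6,"ax":0,"ay":0,"az":0,"hand":1},{"dx":0,"dy":0,"dz":0.6,"ax":0,"ay":0,"az":0,"hand":1}]'| sed -n '1,2p;4p'
```

```text
time: 9.35
position: [474.2, -60.8, 30.6]
wrist_force: [-1.6, -0.3, 4.8]
```

```bash
python3 -m handwheel '[{"dx":1,"dy":-1.5,"dz":0,"ax":0,"ay":0,"az":0,"hand":1},{"dx":3,"dy":-4,"dz":0,"ax":0,"ay":0,"az":0,"hand":1},{"dx":5,"dy":-6.5,"dz":0,"ax":0,"ay":0,"az":0,"hand":1},{"dx":7,"dy":-9,"dz":0,"ax":0,"ay":0,"az":0,"hand":1},{"dx":9,"dy":-11.5,"dz":0,"ax":0,"ay":0,"az":0,"hand":1},{"dx":11,"dy":-14,"dz":0,"ax":0,"ay":0,"az":0,"hand":1},{"dx":13,"dy":-16.5,"dz":0,"ax":0,"ay":0,"az":0,"hand":1},{"dx":15,"dy":-19,"dz":0,"ax":0,"ay":0,"az":0,"hand":1},{"dx":16,"dy":-20,"dz":0,"ax":0,"ay":0,"az":0,"hand":1},{"dx":16,"dy":-20,"dz":0,"ax":0,"ay":0,"az":0,"hand":1}]'; cat >> h.py <<'E'
def nf(n=1):
    "state in tool axes (x to end stop, -y to fence)"
    from station import read_state
    s=read_state(); A=R.from_rotvec(s["orientation"]).as_matrix()
    print("t",s["time"],"pos",np.round(s["position"],1),"Ftool",(A.T@s["wrist_force"]).round(1),"Mtool",(A.T@s["moment"]).round(2),"yaw",np.arctan2(A[1,0],A[0,0]).round(4),"w",round(s["grip_width"],1),"f",s["finger_force"])
E
python3 -c "
from h import *
nf()"
```

```text
time: 10.35
position: [481.6, -35.9, 30.6]
orientation: [3.078, 0.626, 0.003]
wrist_force: [0.0, -1.2, 5.7]
grip_width: 39.9
finger_force: 50.0
t 10.35 pos [481.6 -35.9  30.6] Ftool [-0.4  1.1 -5.7] Mtool [-0.08 -0.32 -0.04] yaw 0.4011 w 39.9 f 49.954834445379674
```

```bash
python3 -m handwheel '[{"dx":0,"dy":-0.5,"dz":0,"ax":0,"ay":0,"az":0,"hand":1},{"dx":0,"dy":-1,"dz":0,"ax":0,"ay":0,"az":0,"hand":1},{"dx":0,"dy":-1.5,"dz":0,"ax":0,"ay":0,"az":0,"hand":1},{"dx":0,"dy":-2,"dz":0,"ax":0,"ay":0,"az":0,"hand":1},{"dx":0,"dy":-2.5,"dz":0,"ax":0,"ay":0,"az":0,"hand":1},{"dx":0,"dy":-3,"dz":0,"ax":0,"ay":0,"az":0,"hand":1},{"dx":0,"dy":-3,"dz":0,"ax":0,"ay":0,"az":0,"hand":1}]' >/dev/null; python3 -c "
from h import *
nf()"
```

```text
t 11.05 pos [480.7 -33.4  30.7] Ftool [ 0.6  1.3 -5.2] Mtool [-0.28 -0.17 -0.  ] yaw 0.4009 w 39.7 f 49.95490114437416
```

```bash
python3 -m handwheel '[{"dx":0.5,"dy":0,"dz":0,"ax":0,"ay":0,"az":0,"hand":1},{"dx":1,"dy":0,"dz":0,"ax":0,"ay":0,"az":0,"hand":1},{"dx":1.5,"dy":0,"dz":0,"ax":0,"ay":0,"az":0,"hand":1},{"dx":2,"dy":0,"dz":0,"ax":0,"ay":0,"az":0,"hand":1},{"dx":2,"dy":0,"dz":0,"ax":0,"ay":0,"az":0,"hand":1}]' >/dev/null; python3 -c "
from h import *
nf()"
```

```text
t 11.55 pos [481.8 -32.5  30.6] Ftool [-3.6  0.6 -7.6] Mtool [ 0.04 -0.6  -0.11] yaw 0.4008 w 40.2 f 49.95435752905905
```

```bash
python3 -m handwheel '[{"dx":0.3,"dy":0,"dz":0,"ax":0,"ay":0,"az":0,"hand":1},{"dx":0.6,"dy":0,"dz":0,"ax":0,"ay":0,"az":0,"hand":1},{"dx":0.6,"dy":0,"dz":0,"ax":0,"ay":0,"az":0,"hand":1}]' >/dev/null; python3 -c "
from h import *
nf()"
```

```text
t 11.85 pos [482.3 -32.2  30.6] Ftool [-3.2  0.3 -6.7] Mtool [ 0.14 -0.6  -0.04] yaw 0.4008 w 40.2 f 49.954167483374476
```

```bash
python3 -m handwheel '[{"dx":0,"dy":-0.5,"dz":0,"ax":0,"ay":0,"az":0,"hand":1},{"dx":0,"dy":-1,"dz":0,"ax":0,"ay":0,"az":0,"hand":1},{"dx":0,"dy":-1,"dz":0,"ax":0,"ay":0,"az":0,"hand":1}]' >/dev/null; python3 -c "
from h import *
nf()"
```

```text
t 12.15 pos [482.4 -31.7  30.6] Ftool [-1.   2.3 -5.2] Mtool [-0.25 -0.4  -0.01] yaw 0.4008 w 39.8 f 49.955105585977435
```

```bash
python3 -m handwheel '[{"dx":0,"dy":-0.5,"dz":0,"ax":0,"ay":0,"az":0,"hand":1},{"dx":0,"dy":-1,"dz":0,"ax":0,"ay":0,"az":0,"hand":1},{"dx":0,"dy":-1,"dz":0,"ax":0,"ay":0,"az":0,"hand":1}]' >/dev/null; python3 -c "
from h import *
nf()"
```

```text
t 12.45 pos [482.3 -31.6  30.7] Ftool [-1.   5.5 -4.6] Mtool [-0.93 -0.32 -0.04] yaw 0.4004 w 39.8 f 49.955612076446414
```

```bash
python3 -m handwheel '[{"dx":0.5,"dy":0,"dz":0,"ax":0,"ay":0,"az":0,"hand":1},{"dx":1,"dy":0,"dz":0,"ax":0,"ay":0,"az":0,"hand":1},{"dx":1,"dy":0,"dz":0,"ax":0,"ay":0,"az":0,"hand":1}]' >/dev/null; python3 -c "
from h import *
nf()"
```

```text
t 12.75 pos [482.7 -31.5  30.6] Ftool [-4.4  5.9 -7. ] Mtool [-0.8  -0.72 -0.08] yaw 0.4002 w 39.7 f 49.954242683015764
```

```bash
python3 -m handwheel '[{"dx":0,"dy":-0.4,"dz":0,"ax":0,"ay":0,"az":0,"hand":1},{"dx":0,"dy":-0.8,"dz":0,"ax":0,"ay":0,"az":0,"hand":1},{"dx":0,"dy":-0.8,"dz":0,"ax":0,"ay":0,"az":0,"hand":1}]' >/dev/null; python3 -c "
from h import *
nf()"
```

```text
t 13.05 pos [482.6 -31.5  30.7] Ftool [-2.9  8.1 -5.6] Mtool [-1.32 -0.71 -0.16] yaw 0.3999 w 39.7 f 49.95428763795644
```

```bash
python3 -m handwheel '[{"dx":0.5,"dy":0,"dz":0,"ax":0,"ay":0,"az":0,"hand":1},{"dx":1,"dy":0,"dz":0,"ax":0,"ay":0,"az":0,"hand":1},{"dx":1,"dy":0,"dz":0,"ax":0,"ay":0,"az":0,"hand":1}]' >/dev/null; python3 -c "
from h import *
nf()"
```

```text
t 13.35 pos [483.4 -31.1  30.7] Ftool [-4.2  7.6 -5.9] Mtool [-1.34 -0.86 -0.1 ] yaw 0.3999 w 39.5 f 49.954379978589714
```

```bash
python3 -m handwheel '[{"dx":0.5,"dy":0,"dz":0,"ax":0,"ay":0,"az":0,"hand":1},{"dx":1,"dy":0,"dz":0,"ax":0,"ay":0,"az":0,"hand":1},{"dx":1,"dy":0,"dz":0,"ax":0,"ay":0,"az":0,"hand":1}]' >/dev/null; python3 -c "
from h import *
nf()"
```

```text
t 13.65 pos [484.3 -30.8  30.7] Ftool [-4.8  7.7 -5.7] Mtool [-1.3  -0.78 -0.16] yaw 0.3999 w 39.8 f 49.9542983667925
```

```bash
python3 -m handwheel '[{"dx":0.5,"dy":0,"dz":0,"ax":0,"ay":0,"az":0,"hand":1},{"dx":1,"dy":0,"dz":0,"ax":0,"ay":0,"az":0,"hand":1},{"dx":1,"dy":0,"dz":0,"ax":0,"ay":0,"az":0,"hand":1}]' >/dev/null; python3 -c "
from h import *
nf()"
```

```text
t 13.95 pos [485.2 -30.4  30.7] Ftool [-4.8  8.4 -6.6] Mtool [-1.32 -0.87 -0.11] yaw 0.3999 w 40.0 f 49.954338683746755
```

```bash
python3 -m handwheel '[{"dx":0.5,"dy":0,"dz":0,"ax":0,"ay":0,"az":0,"hand":1},{"dx":1,"dy":0,"dz":0,"ax":0,"ay":0,"az":0,"hand":1},{"dx":1,"dy":0,"dz":0,"ax":0,"ay":0,"az":0,"hand":1}]' >/dev/null; python3 -c "
from h import *
nf()"
```

```text
t 14.25 pos [485.5 -30.2  30.7] Ftool [-7.7  6.5 -7.3] Mtool [-1.28 -1.29 -0.11] yaw 0.3997 w 39.8 f 49.95451474562287
```

```bash
python3 -m handwheel '[{"dx":0.5,"dy":0,"dz":0,"ax":0,"ay":0,"az":0,"hand":1},{"dx":1,"dy":0,"dz":0,"ax":0,"ay":0,"az":0,"hand":1},{"dx":1,"dy":0,"dz":0,"ax":0,"ay":0,"az":0,"hand":1}]' >/dev/null; python3 -c "
from h import *
nf()"
```

```text
t 14.55 pos [485.6 -30.2  30.7] Ftool [-12.4   7.4  -9.8] Mtool [-1.21 -1.92 -0.12] yaw 0.3995 w 39.8 f 49.95449211448431
```

```bash
python3 -m handwheel '[{"dx":0.5,"dy":0,"dz":0,"ax":0,"ay":0,"az":0,"hand":1},{"dx":0.8,"dy":0,"dz":0,"ax":0,"ay":0,"az":0,"hand":1},{"dx":0.8,"dy":0,"dz":0,"ax":0,"ay":0,"az":0,"hand":1}]' >/dev/null; python3 -c "
from h import *
nf()"
```

```text
t 14.85 pos [485.6 -30.2  30.7] Ftool [-15.1   7.  -12. ] Mtool [-1.12 -2.53 -0.12] yaw 0.3994 w 39.9 f 49.954564603976905
```

```bash
python3 -m handwheel '[{"dx":0,"dy":-0.4,"dz":0,"ax":0,"ay":0,"az":0,"hand":1},{"dx":0,"dy":-0.8,"dz":0,"ax":0,"ay":0,"az":0,"hand":1},{"dx":0,"dy":-1.2,"dz":0,"ax":0,"ay":0,"az":0,"hand":1},{"dx":0,"dy":-1.6,"dz":0,"ax":0,"ay":0,"az":0,"hand":1},{"dx":0,"dy":-1.6,"dz":0,"ax":0,"ay":0,"az":0,"hand":1},{"dx":0,"dy":-1.6,"dz":0,"ax":0,"ay":0,"az":0,"hand":1}]' >/dev/null; python3 - <<'E'
from h import *
nf()
from station import *
s=read_state(); A=R.from_rotvec(s["orientation"]).as_matrix(); print("tool z",A[:,2].round(4))
for n in("wrist","top"):
    c=read_camera(n); a=c["pixels"][:,:,::-1]
    if n=="top": a=cv2.resize(a[165:260,135:265],None,fx=5,fy=5,interpolation=cv2.INTER_CUBIC)
    else: a=cv2.resize(a,(768,576),interpolation=cv2.INTER_CUBIC)
    cv2.imwrite(f"pics/f_{n}.png",a)
E
```

```text
t 15.45 pos [485.6 -30.1  30.8] Ftool [-13.9  12.6 -11. ] Mtool [-2.07 -2.46 -0.16] yaw 0.3988 w 39.8 f 49.9530765786767
tool z [-0.0023 -0.009  -1.    ]
```

View pics/f_wrist.png

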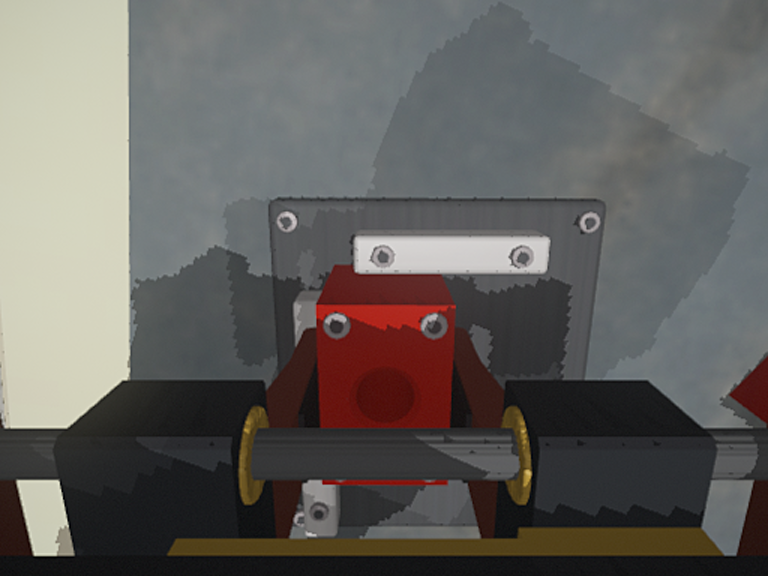

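The wrist view shows the housing's front lower edge against the end stop's face (y≈272, x 330-450) and its left side along the fence (x≈315). Forces are on both stops. The push tilts the tool by about 0.5°, so I'll level it.

```bash
python3 -m handwheel '[{"dx":0,"dy":0,"dz":0,"ax":0.003,"ay":0.002,"az":0,"hand":1},{"dx":0,"dy":0,"dz":0,"ax":0.006,"ay":0.004,"az":0,"hand":1},{"dx":0,"dy":0,"dz":0,"ax":0.01,"ay":0.007,"az":0,"hand":1},{"dx":0,"dy":0,"dz":0,"ax":0.01,"ay":0.007,"az":0,"hand":1},{"dx":0,"dy":0,"dz":0,"ax":0.01,"ay":0.007,"az":0,"hand":1}]' >/dev/null; python3 - <<'E'
from h import *
nf()
from station import *
s=read_state(); A=R.from_rotvec(s["orientation"]).as_matrix(); print("tool z",A[:,2].round(4))
E
```

```text
t 16.05 pos [485.6 -30.2  30.6] Ftool [-13.6  12.6  -9.1] Mtool [-2.42 -2.57 -0.19] yaw 0.3988 w 39.6 f 49.964931551367044
tool z [ 2.0e-04  2.7e-03 -1.0e+00]
```

View pics/f_top.png

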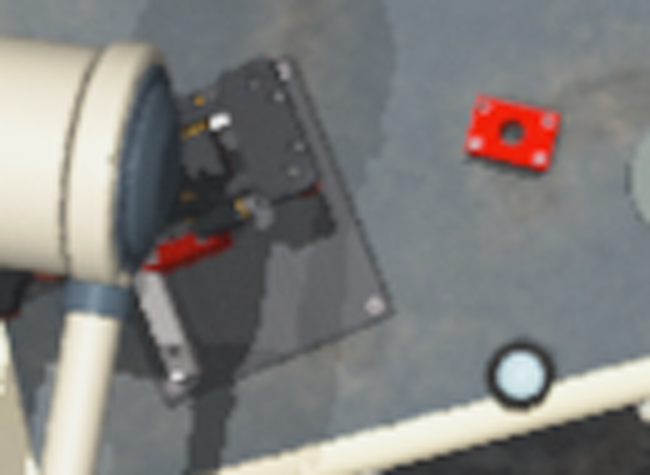

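The top view shows the housing (red, at 195,250) in the nest corner under the gripper. The loupe and the small block haven't moved. The tool is level, with about 13 N towards each stop, so I'm handing in.

```bash
python3 -m handwheel '[{"dx":0,"dy":0,"dz":0,"ax":0,"ay":0,"az":0,"hand":1},{"dx":0,"dy":0,"dz":0,"ax":0,"ay":0,"az":0,"hand":1},{"dx":0,"dy":0,"dz":0,"ax":0,"ay":0,"az":0,"hand":1},{"dx":0,"dy":0,"dz":0,"ax":0,"ay":0,"az":0,"hand":1}]' >/dev/null; python3 - <<'E'
from h import *
nf()
from station import *
print(hand_in())
E
```

```text
t 16.45 pos [485.6 -30.2  30.6] Ftool [-14.4  12.2  -9.9] Mtool [-2.43 -2.53 -0.14] yaw 0.3989 w 39.4 f 49.964396646246314
the job is handed in; nothing more can be done
None
```

Handed in at 16.5 s: the housing is off the post and flat in the nest corner, held at 50 N grip and pressed towards the end stop with about 14 N and the fence with about 12 N; the verdict was not shown.

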